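# Load the tube mixer and set its tab-lock dial to run

## Robot

A 6-joint arm with a two-finger parallel gripper is mounted at the origin on the work surface. World frame = base frame: x ahead of the robot, y to its left, z up, the work surface at z = 0. Lengths are in m, angles in degrees, forces in N, time in s.
With the tool pointing down it reaches from about 0.275 to 0.975 m from the base axis. Payload 8.4 kg.
Tool frame: the origin (TCP) lies midway between the tips of the shut fingers; the grasp point (between the pads) lies 19 mm behind it; z points along the fingers, y is the line along which they close (so a half turn about z gives the same grasp; the last joint's range is limited). The gripper opens to 92 mm and grips with 3 to 60 N. Pads are 20 mm wide; open, the fingers measure 128 mm over their backs; the gripper's body (75 mm by 189 mm) begins 69 mm behind the grasp point.
Start: joints at [-0.138, 20.225, 93.587, -0, 66.188, -0.138], TCP at [0.625, -0, 0.186] pointing down, gripper open.
Joint ranges: [-150.9, 150.9], [-52.94, 120.26], [3.33, 152.33], [-74.26, 254.26], [0, 154.13], [-172.89, 172.89]. Speed limits (degrees/s): [127.2, 127.2, 159.86, 180, 180, 180].

## Interface

Orientations are given as a 3x3 rotation matrix whose columns are the frame's x, y, z axes.
In Python, from bench import sensors, cams, ctrl, models gives the robot as it stands. The module is installed in compiled form; this text tells all that it offers.
- The arm moves only by the tool tcp_steps, called after "Emit:" as a command line: name --argument value ..., lists and objects as JSON in quotes. Schema: {"type":"object","properties":{"deltas":{"type":"array","items":{"type":"object","properties":{"sx":{"type":"number"},"sy":{"type":"number"},"sz":{"type":"number"},"spin":{"type":"number"}},"additionalProperties":false},"minItems":1,"maxItems":8},"aperture":{"type":"number"},"only":{"type":"string"},"quiet":{"type":"boolean"},"lines":{"type":"string"}},"required":["deltas"],"additionalProperties":false}. deltas is a list of rows, 1 to 8 of them, each an object with the fields sx, sy, sz (the shift in shares of the most that a row can go, 1 being 50 mm), spin (a turn about the tool's z in a scale on which 1.0 is 2 pi rad); a field left out counts as zero; each row shifts and turns the commanded pose from where the row before left it, along the tool's axes as they then stand; what a row does not reach is not made up. A row lasts 1/10 s, in which the tool goes at most 0.05 m and 8.59 degrees, less where a joint would pass 70% of its speed; a pose out of reach is approached as far as the arm can. aperture is the finger opening in m, set as the call begins (left out keeps the last). The fingers move at their own pace and stop on an object; the grip force is fixed at half the most. Time passes only in rows, so rows that do not move let the fingers close. The tool returns the time, the measured TCP pose, the force, the opening and the grip force at its end. only (a regular expression) keeps the lines of the reply that match it, lines (a string "A,B") keeps lines A to B, and quiet returns only ok. A shift or turn number past 1, either way, is cut back to 1. Input that does not fit is refused with a message, and nothing moves.
- sensors.get_state(): the state, without advancing time (a new reading comes with each control period).
- cams.get_image(name): name is "scene" or "side" or "wrist"; returns a dict with "image" (420x560x3 uint8, red, green, blue), "range_z" (420x560 float32, m along the optical axis (not along the pixel's ray), 0 where there is no reading), "intrinsics" (3x3 intrinsics, pixels), "dist" ([k1, k2, p1, p2, k3] as OpenCV has them; the pictures are not rectified), "T" (4x4, takes a point from camera to world coordinates); the wrist camera has in their place "tool_from_camera" (4x4, takes a point from camera to tool coordinates, whose origin is the TCP and whose axes are the flange's). Camera axes: x right, y up, looking along -z (the intrinsics and any distortion apply to the point x, -y, -z); pixel columns grow to the right and rows downward; lengths in m; the calibration is good to about 2 mm. A picture is of the moment at which its call begins: read the wrist's pose just before it.
- ctrl.finish_job(): hands the job in; it is judged then, once.
Trained networks look in a picture, given as the dict that the camera call returned (one of the last four; its "shot" number tells which), for a name from the list of things; names that differ only in an ending like _2 or _b are one class to them, and where a whole thing is asked for, a point or a joint stands for the part that bears it (a point fixed in the world has none). Each returns a list of dicts, best first, with "confidence" (0 to 1); they miss things now and then, are a little off and sometimes report something else, mostly with a low value. They report only what shows in the picture. A call takes as long as a camera call.
- models.cut_out(picture, name): "mask" (420x560 bool, what is visible of it) and "pixel" ([column, row] in pixels, amid what is visible of it).
The state is a dict: "clock": time; "joint_positions": joint angles; "qd": joint speeds; "joint_torque": joint torques, N m; "position": TCP position; "ee_rot": TCP orientation; "wrist_force": force on the tool from outside, world axes, zero at the start; "torque": the same for the moment, N m; "grip_width": finger opening in m; "gripper_force": force on a finger pad.
Only numpy, scipy, OpenCV 4.12 (cv2) and the standard library are available. Lean on these libraries where they do the work, as an engineer would, in place of code of your own. Each camera call takes 0.05 s, during which the arm holds its last target. There are 200 camera calls.

## Task

Load the blue vial carrier into the mixer: stand it on the mouth of the dock and slide it in, letting its own edge (not the gripper) lift the yellow catch, until it is fully home against the back stop and the catch has dropped behind it. Then pinch both orange tabs of the black dial and turn the dial clockwise from the red marks to the green mark, and let go so that both tabs spring fully out and lock it there. Keep the carrier upright and do not disturb the other things on the bench.

Things in the scene. Friction and masses are not known exactly. Their poses are not given: they have to be found in the camera images.
- mixer: White bench mixer with a green band, fixed, 270 (x) x 300 (y) mm, flat deck 50 mm above the table. Origin at table level under its middle; x is the loading direction (away from the robot, towards the back stop), y to the left. Dock on its left half, dial on its right half.
- carrier: Loose blue vial carrier, 0.18-0.35 kg. Base 84 (x) x 90 (y) x 16 mm. Grip fin in the middle, 14 mm thick (x), 34 wide (y), from 16 to 58 mm above the underside: pinch it along x. Four fixed vials each side at y = +-25 mm, 10 mm wide, tops 36 mm up; beyond them the edge strips are bare. Origin: centre of the underside. It fits either way round (yaw + 180 degrees is the same).
- dock_home (a point): On the deck: where the carrier's origin is when fully home, its far (+x) edge against the 26 mm high back stop. Axes as the mixer's. Aluminium rails 10 mm high guide the carrier's sides with 2 mm play each side.
- dock_mouth (a point): On the deck, 136 mm before dock_home along -x: a carrier stood here is 10 mm short of the catch, its front between the flared ends of the rails (about 9 mm free on each side).
- catch_nose (a point): Hook end of the yellow gravity catch, 4 mm above the deck at rest, 40 mm left of the dock's centre line. 10 mm wide arm along x, hinged 55 mm further in, 24 mm above the deck. Its near side is a 27 degree ramp, 32 mm long: the carrier's base pushed in +x rides under it and lifts it (a few N), and it drops behind the base when the rear edge has passed, about 3 mm clear once home.
- catch (a joint): Swing of the catch in rad: 0 down at rest, positive lifted (about 0.2 while it rides on the carrier), limit 1.0. It falls by its own weight.
- dial_grip (a point): On the dial's vertical axis 34 mm above the deck, the height to grip at. Black knob 40 mm wide, top 46 mm above the deck, white pointer along +x of this point, which turns with it. Orange tabs on its +y and -y sides, 22 mm wide, 12 to 46 mm above the deck, 56 mm apart over their faces when out, 44 mm pressed: pinch along y. Steel ring at the foot, 9 mm high, 74 mm wide.
- dial (a joint): Dial angle in rad, growing clockwise from above, limits 0 and 2.5; pointer yaw = mixer yaw + 4.19 minus it. Starts at 0.03 to 0.47, free within the red arc. The ring is set a little differently each time: red ends at 0.55 to 0.91, the green slot lies at 1.92 to 2.28 with +-0.05 play: see it or feel for it. Elsewhere the ring holds released tabs in, and the dial stays put to be regripped.
- tab_a (a joint): How far the tab on the dial's +y side is pressed in, in m: 0 fully out (in a slot), 0.006 fully in; it must be in by 5 mm to clear the ring, which else holds it at about 4 to 5 mm. Spring: 4 N to start, 7.6 N at full press. Dial blocked with either tab out, turns easily (0.04 N m) with both in. Turned under a light pinch (3 N), the tabs push the fingers apart as they snap into the slot.
- tab_b (a joint): The same for the tab on the dial's -y side.
- amber_bottle: Bystander: amber glass jar with black cap, 54 mm diameter, 115 mm tall. Origin at the centre of its underside.
- reagent_jar: Bystander: white plastic jar with black cap, 72 mm diameter, 150 mm tall. Origin at the centre of its underside.
- beaker: Bystander: empty glass beaker, 60 mm diameter, 70 mm tall. Origin at the centre of its underside.
- tip_box: Bystander: blue box with yellow lid, 112 x 77 x 65 mm. Origin at the centre of its underside.
- pipette: Bystander: white and blue pipette lying along its x axis, about 235 mm long, 22 mm thick. Origin under its body.
- flask: Bystander: stoppered conical glass flask, 76 mm diameter, 100 mm tall. Origin at the centre of its underside.

How it is judged:
By the outcome, as a careful person would: the job done as asked, in the order asked, and still so for the second after the job is handed in, with the robot touching nothing.
It also fails if it takes over 69 s, if anything falls off the work surface, if the arm or the gripper's body presses on something with over 40 N, if the wrist force passes 120 N, or if a joint passes its speed limit or range.

## Working session

There is one attempt and no reset: what is moved stays moved. The work goes in short steps, Python scripts to look and compute and a tool call to move; the robot and the scene stay as the last step left them, time stands still between calls to the robot, and variables do not carry over. Pictures are saved under pics/ and viewed, at most 11 in all, crops included, and the job is handed in when it is done.

```bash
mkdir -p pics; cat > h.py <<'E'
import numpy as np, cv2
from bench import sensors, cams, ctrl, models
def tf(p):
    if "T" in p: return np.array(p["T"])
    s=p["st"]; T=np.eye(4); T[:3,:3]=np.array(s["ee_rot"]); T[:3,3]=s["position"]
    return T@np.array(p["tool_from_camera"])
def shot(name):
    s=sensors.get_state(); p=cams.get_image(name); p["st"]=s; return p
def cloud(p):
    """world xyz per pixel (NaN without reading)"""
    K=np.array(p["intrinsics"]); z=np.array(p["range_z"]).astype(float); h,w=z.shape
    u,v=np.meshgrid(np.arange(w),np.arange(h))
    n=cv2.undistortPoints(np.stack([u,v],-1).reshape(-1,1,2).astype(np.float64),K,np.array(p["dist"],float)).reshape(h,w,2)
    z=np.where(z>0,z,np.nan)
    c=np.stack([n[...,0]*z,-n[...,1]*z,-z],-1)
    T=tf(p); return c@T[:3,:3].T+T[:3,3]
def ray(p,u,v):
    n=cv2.undistortPoints(np.array([[[u,v]]],float),np.array(p["intrinsics"]),np.array(p["dist"],float))[0,0]
    T=tf(p); return T[:3,3],T[:3,:3]@np.array([n[0],-n[1],-1])
def atz(p,u,v,z):
    o,d=ray(p,u,v); return o+d*(z-o[2])/d[2]
def proj(p,X):
    T=np.linalg.inv(tf(p)); c=(T[:3,:3]@np.array(X)+T[:3,3]); c=np.array([c[0],-c[1],-c[2]])
    return cv2.projectPoints(c.reshape(1,1,3),np.zeros(3),np.zeros(3),np.array(p["intrinsics"]),np.array(p["dist"],float))[0].ravel()
def tri(a,b):
    """nearest point of two rays and gap"""
    (o1,d1),(o2,d2)=a,b; d1=d1/np.linalg.norm(d1); d2=d2/np.linalg.norm(d2)
    A=np.stack([d1,-d2],1); t=np.linalg.lstsq(A,o2-o1,rcond=None)[0]
    p,q=o1+t[0]*d1,o2+t[1]*d2; return (p+q)/2,np.linalg.norm(p-q)
def save(p,f,box=None,s=1):
    im=np.array(p["image"])[...,::-1]
    if box: im=im[box[1]:box[3],box[0]:box[2]]
    cv2.imwrite("pics/"+f,cv2.resize(im,None,fx=s,fy=s,interpolation=cv2.INTER_CUBIC))
E
python3 - <<'E'
from h import *
np.set_printoptions(precision=4,suppress=True)
ims=[]
for n in ("scene","side"):
    p=shot(n); c=cloud(p); ims.append(np.array(p["image"])[...,::-1]); print(n,tf(p)[:3,3])
    for t in ("mixer","carrier","catch","dial","tab_a","amber_bottle","reagent_jar","beaker","tip_box","pipette","flask"):
        for d in models.cut_out(p,t)[:2]:
            m=np.array(d["mask"]); q=c[m]; q=q[~np.isnan(q[:,0])]
            print(t,round(d["confidence"],2),np.round(d["pixel"]),m.sum(),"med",np.median(q,0) if len(q) else None,"lo",np.percentile(q,2,axis=0) if len(q) else None,"hi",np.percentile(q,98,axis=0)if len(q) else None)
cv2.imwrite("pics/a.png",ims[0]);cv2.imwrite("pics/b.png",ims[1])
E
```

```text
scene [1.4731 0.3207 0.8591]
mixer 0.88 [299. 239.] 8475 med [0.5961 0.0768 0.0501] lo [ 0.4277 -0.0707  0.0125] hi [0.6952 0.2167 0.09  ]
mixer 0.53 [183. 274.] 737 med [ 0.7865 -0.1622  0.0363] lo [ 0.7574 -0.1934  0.0029] hi [ 0.8082 -0.1378  0.0994]
carrier 0.93 [212. 200.] 565 med [ 0.4749 -0.2408  0.0179] lo [ 0.4042 -0.2865 -0.0006] hi [ 0.5116 -0.2002  0.0595]
catch 0.47 [301. 241.] 8443 med [0.5956 0.0774 0.0501] lo [ 0.4273 -0.07    0.0136] hi [0.6952 0.216  0.0901]
dial 0.62 [271. 218.] 348 med [ 0.5581 -0.0157  0.0835] lo [ 0.5253 -0.0393  0.0514] hi [0.5734 0.0012 0.0984]
tab_a 0.61 [281. 212.] 7 med [ 0.5296 -0.0001  0.0835] lo [ 0.5254 -0.0013  0.0741] hi [0.5318 0.0008 0.0908]
tab_a 0.52 [140. 217.] 424 med [ 0.6074 -0.4093  0.0157] lo [ 0.5238 -0.4397 -0.0006] hi [ 0.7183 -0.389   0.0242]
reagent_jar 0.67 [190. 223.] 1453 med [ 0.6631 -0.2037  0.0955] lo [ 0.616  -0.2434  0.003 ] hi [ 0.6761 -0.1825  0.1517]
reagent_jar 0.42 [134. 222.] 408 med [ 0.6156 -0.41    0.0157] lo [ 0.5167 -0.4392  0.0004] hi [ 0.7165 -0.3883  0.0241]
beaker 0.78 [422. 208.] 464 med [0.358  
[... 1330 characters left out ...]
[ 0.754  -0.2753  0.1189]
reagent_jar 0.91 [335. 258.] 1240 med [ 0.6271 -0.2391  0.1159] lo [ 0.6025 -0.2542  0.0087] hi [ 0.666  -0.1923  0.1546]
beaker 0.72 [178. 159.] 332 med [0.344  0.3575 0.05  ] lo [0.3194 0.3425 0.0088] hi [0.3687 0.4026 0.0734]
tip_box 0.85 [215. 150.] 932 med [0.4771 0.3464 0.0621] lo [0.4245 0.3296 0.006 ] hi [0.5335 0.409  0.0703]
tip_box 0.7 [260. 171.] 74 med [0.5811 0.1754 0.0757] lo [0.5449 0.1683 0.0622] hi [0.6171 0.1844 0.0813]
pipette 0.65 [353. 337.] 606 med [ 0.5964 -0.4165  0.0193] lo [ 0.5201 -0.4406  0.0009] hi [ 0.7055 -0.3937  0.026 ]
flask 0.68 [370. 243.] 632 med [ 0.7612 -0.1854  0.0394] lo [ 0.735  -0.2095  0.0015] hi [ 0.8142 -0.1466  0.1036]
```

View pics/a.png

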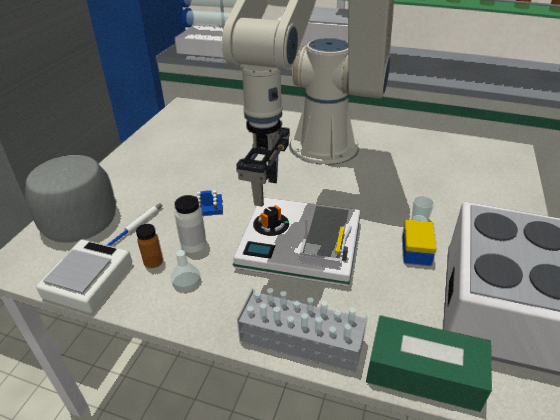

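View pics/b.png

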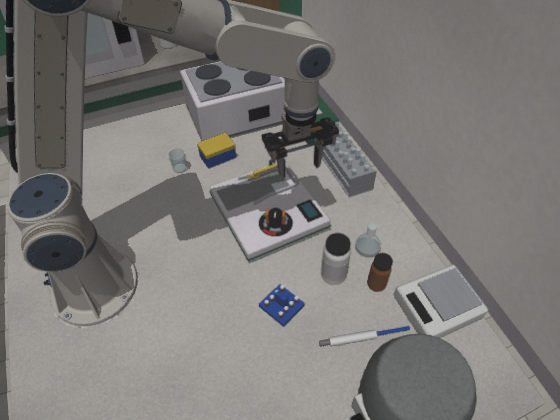

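The scene picture shows the carrier at about (210,203), the mixer at (299,239) with its dial at (271,218), and the yellow catch at (343,240). The side picture shows the carrier at (281,305), its base turned roughly 45°, and the dial at (275,219). The jar near (335,258) stands close to the path from carrier to mixer.

```bash
cat > m.py <<'E'
from h import *
np.set_printoptions(precision=4,suppress=True)
def rect(q): 
    r=cv2.minAreaRect((q[:,:2]*1000).astype(np.float32)); return np.round(r[0],1),np.round(r[1],1),round(r[2],1)
def deck(p):
    c=cloud(p); m=(abs(c[...,2]-.05)<.004)&(c[...,0]>.38)&(c[...,0]<.75)&(c[...,1]>-.13)&(c[...,1]<.26)
    q=cv2.morphologyEx(m.astype(np.uint8),cv2.MORPH_OPEN,np.ones((3,3)))>0
    return c[q]
E
python3 - <<'E'
from m import *
s=sensors.get_state(); print(np.array(s["ee_rot"]),s["position"],s["wrist_force"]); 
D=[]
for n in ("scene","side"):
    p=shot(n); d=deck(p); D.append(d); print(n,"deck",rect(d))
    c=cloud(p); k=(c[...,0]>.38)&(c[...,0]<.55)&(c[...,1]>-.34)&(c[...,1]<-.17)
    base=c[k&(c[...,2]>.008)]; fin=c[k&(c[...,2]>.05)]
    print("carrier",rect(base),"fin",rect(fin),fin.mean(0),len(fin))
print(rect(np.vstack(D)))
p=shot("wrist"); print(np.array(p["tool_from_camera"]),p["intrinsics"])
E
```

```text
[[-0.  1.  0.]
 [ 1.  0. -0.]
 [-0.  0. -1.]] [ 0.625  -0.      0.1859] [-0.1195 -0.2874  0.4732]
scene deck (array([552.3,  66.6]), array([272.6, 298.5]), 5.2)
carrier (array([ 466.1, -251. ]), array([90.3, 81.3]), 26.1) fin (array([ 468.9, -254.2]), array([17. , 33.6]), 21.4) [ 0.4707 -0.2541  0.0563] 52
side deck (array([551.9,  64.3]), array([270.5, 300.2]), 4.8)
carrier (array([ 493.5, -245. ]), array([142.2,  92.8]), 24.2) fin (array([ 468.5, -257. ]), array([15.5, 34.3]), 24.8) [ 0.468  -0.2582  0.0585] 79
(array([552.5,  64.8]), array([272.5, 302.4]), 5.1)
[[-0.0001  0.9662  0.258   0.072 ]
 [ 1.      0.0002 -0.0004  0.0004]
 [-0.0004  0.258  -0.9662 -0.1998]
 [ 0.      0.      0.      1.    ]] [[364.4635   0.     278.3342]
 [  0.     364.4635 212.0037]
 [  0.       0.       1.    ]]
```

The manual's scale: shifts go in shares of 50 mm and turns go in shares of 2 pi rad. Converting my numbers, -0.036 m is -0.72, -0.022 m is -0.44.

```bash
python3 - <<'E'
from m import *
p=shot("wrist"); save(p,"c.png"); d=deck(p); print(rect(d),len(d)); np.savez("w0.npz",c=cloud(p),im=p["image"])
for t in("dial","tab_a","catch"):
    for d in models.cut_out(p,t)[:3]:
        q=cloud(p)[np.array(d["mask"])]; print(t,d["confidence"],d["pixel"],np.nanmedian(q,0),np.nanpercentile(q,[2,98],axis=0).ravel())
E
```

```text
(array([553.9,  50.2]), array([269.3, 264.3]), 5.1) 67851
dial 0.6 [211.3, 235.7] [ 0.5689 -0.0279  0.096 ] [ 0.5591 -0.0437  0.0526  0.5743 -0.0194  0.098 ]
dial 0.56 [185.0, 224.7] [ 0.5484 -0.0154  0.0964] [ 0.5211 -0.0364  0.0565  0.5729  0.0012  0.0983]
tab_a 0.6 [157.4, 207.7] [ 0.5262 -0.0042  0.096 ] [ 0.517  -0.0179  0.0567  0.5316  0.0024  0.0979]
tab_a 0.59 [211.6, 234.3] [ 0.5691 -0.0277  0.096 ] [ 0.56   -0.0394  0.0556  0.5743 -0.0194  0.098 ]
```

Emit:
tcp_steps --deltas '[{"sx": -0.72,"sy": -0.44},{"sx": -0.72,"sy": -0.44},{"sx": -0.72,"sy": -0.44},{"sx": -0.72,"sy": -0.44},{"sx": -0.72,"sy": -0.44},{"sx": -0.72,"sy": -0.44},{"sx": -0.72,"sy": -0.44}]'

```text
clock: 2.25
position: [0.4701, -0.2533, 0.1861]
ee_rot: [[-0.0, 1.0, 0.001], [1.0, 0.0, -0.0], [-0.0, 0.001, -1.0]]
wrist_force: [0.1, -0.5, -0.8]
grip_width: 0.0921
gripper_force: 0.0
```

Emit:
tcp_steps --deltas '[{"spin": -0.0222},{"spin": -0.0222},{"spin": -0.0222},{}]'

```text
clock: 2.65
position: [0.4709, -0.2522, 0.186]
ee_rot: [[-0.408, 0.913, 0.0], [0.913, 0.408, -0.0], [-0.0, 0.0, -1.0]]
wrist_force: [0.2, 0.5, 0.6]
grip_width: 0.0919
gripper_force: 0.0
```

```bash
python3 - <<'E'
from m import *
p=shot("wrist"); save(p,"d.png"); c=cloud(p)
fin=c[(c[...,2]>.05)&(c[...,2]<.065)&(abs(c[...,0]-.468)<.04)&(abs(c[...,1]+.256)<.04)]
base=c[(c[...,2]>.010)&(c[...,2]<.022)&(abs(c[...,0]-.468)<.07)&(abs(c[...,1]+.256)<.07)]
print(len(fin),rect(fin),np.median(fin,0),"base",rect(base),np.median(base,0))
for d in models.cut_out(p,"carrier")[:1]:
    q=c[np.array(d["mask"])]; q=q[q[:,2]>.008]; print(rect(q))
E
```

```text
556 (array([ 467.5, -254.8]), array([13.9, 33.6]), 24.2) [ 0.4672 -0.2543  0.0589] base (array([ 467.4, -255.4]), array([83.5, 90.1]), 25.5) [ 0.4643 -0.2507  0.0171]
(array([ 467.4, -255.3]), array([83.4, 90.1]), 25.6)
```

View pics/c.png

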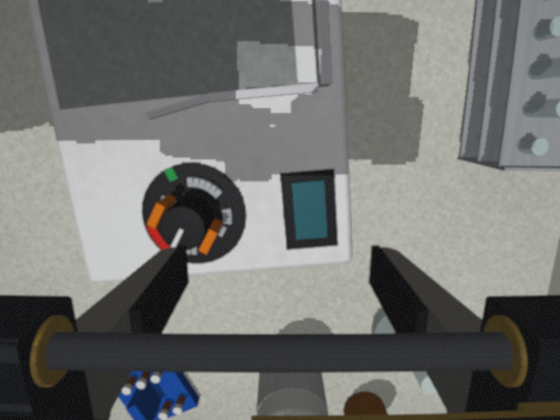

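View pics/d.png

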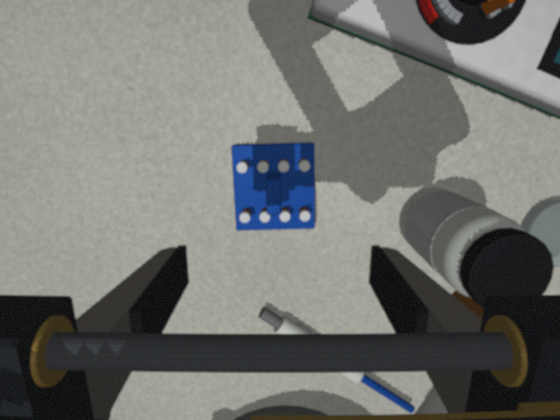

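Picture c, taken over the mixer, shows the dial at about (194,212) with the pointer at (178,238), green mark at (171,175) and red arc at (157,238). Picture d shows the carrier centred at (275,187), square to the gripper with clear space around it. The fitted base is 83.5 × 90.1 mm with its top at 17 mm, which agrees with the text.

To row units: 0.045 m is 0.9, 0.027 m is 0.54, -1.5 degrees / 360 = -0.0042.

Emit:
tcp_steps --deltas '[{"sx": -0.024,"sy": -0.088,"spin": -0.0042},{"sz": 0.9},{"sz": 0.9},{"sz": 0.9},{"sz": 0.54},{}]'

```text
clock: 3.35
position: [0.4649, -0.2533, 0.0206]
ee_rot: [[-0.428, 0.904, -0.006], [0.904, 0.428, 0.003], [0.005, -0.004, -1.0]]
wrist_force: [0.2, 0.4, 0.9]
grip_width: 0.0918
gripper_force: 0.0
```

Emit:
tcp_steps --deltas '[{},{},{},{},{},{}]' --aperture 0

```text
clock: 3.95
position: [0.4677, -0.255, 0.0243]
ee_rot: [[-0.43, 0.903, 0.001], [0.903, 0.43, -0.0], [-0.001, 0.0, -1.0]]
wrist_force: [-0.2, -0.4, 0.7]
grip_width: 0.0458
gripper_force: 0.0
```

```bash
python3 - <<'E'
# mixer features from the saved first wrist view
from m import *
z=np.load("w0.npz"); c=z["c"]; im=z["im"].astype(int)
a=np.radians(5.1); R=np.array([[np.cos(a),-np.sin(a)],[np.sin(a),np.cos(a)]])
q=(c[...,:2]-np.array([.5525,.0648]))@R   # mixer frame
zz=c[...,2]
for lo,hi in((.056,.064),(.071,.080),(.085,.1)):
    m=(zz>lo)&(zz<hi)&(abs(q[...,0])<.15)&(abs(q[...,1])<.16)
    n,l,st,_=cv2.connectedComponentsWithStats(m.astype(np.uint8))
    for i in range(1,n):
        if st[i,4]>60: k=q[l==i]; print(lo,st[i,4],"px",st[i,:4],"min",k.min(0),"max",k.max(0),"med z",np.median(zz[l==i]))
E
```

```text
0.056 1518 px [146  64 174  55] min [-0.0408  0.0086] max [0.1103 0.0391] med z 0.060848144867291315
0.056 334 px [187 177  35  22] min [-0.0152 -0.0676] max [ 0.0154 -0.0465] med z 0.05985941361503036
0.056 129 px [222 209  10  15] min [ 0.0135 -0.0927] max [ 0.022  -0.0792] med z 0.059747277926822384
0.071 1126 px [314   0  18  85] min [0.1084 0.0217] max [0.119  0.0853] med z 0.07694351252421328
0.071 125 px [174 199  38  29] min [-0.0249 -0.0901] max [ 0.005  -0.0637] med z 0.0756937518951587
0.085 2313 px [147 200  73  54] min [-0.0437 -0.1068] max [ 0.014  -0.0594] med z 0.09671015493562879
```

Emit:
tcp_steps --deltas '[{},{},{},{},{}]'

```text
clock: 4.45
position: [0.4673, -0.2549, 0.0237]
ee_rot: [[-0.431, 0.903, -0.0], [0.903, 0.431, 0.0], [0.0, -0.0, -1.0]]
wrist_force: [-0.9, -0.3, -1.5]
grip_width: 0.0135
gripper_force: 30.0
```

Emit:
tcp_steps --deltas '[{"sz": -0.6},{"sz": -0.8},{"sz": -0.8},{"sz": -0.8},{}]'

```text
clock: 4.95
position: [0.4704, -0.2564, 0.179]
ee_rot: [[-0.43, 0.903, 0.007], [0.903, 0.431, -0.004], [-0.007, 0.005, -1.0]]
wrist_force: [0.7, -1.0, -2.5]
grip_width: 0.0135
gripper_force: 30.0
```

```bash
python3 - <<'E'
from m import *
a=np.radians(5.1); R=np.array([[np.cos(a),-np.sin(a)],[np.sin(a),np.cos(a)]])
p0=None
for n in("scene","side"):
    p=shot(n); c=cloud(p); d=deck(p); print(n,"deck",rect(d),np.median(d[:,2]))
    q=(c[...,:2]-np.array([.5525,.0648]))@R; zz=c[...,2]
    B=(abs(q[...,0])<.15)&(abs(q[...,1])<.16)
    for lo,hi in((.056,.064),(.070,.080),(.064,.095)):
        m=(zz>lo)&(zz<hi)&B
        k,l,st,_=cv2.connectedComponentsWithStats(m.astype(np.uint8))
        for i in range(1,k):
            if st[i,4]>25: w=q[l==i]; print(lo,st[i,4],"min",np.percentile(w,2,axis=0),"max",np.percentile(w,98,axis=0),"med z",np.median(zz[l==i]))
    save(p,"e_%s.png"%n,(220,190,370,290) if n=="scene" else (200,140,350,260),5 )
E
```

```text
scene deck (array([552.4,  66.6]), array([270.4, 298.2]), 5.0) 0.05007186251066387
0.056 103 min [-0.0389  0.0098] max [0.0903 0.0247] med z 0.059735156485647534
0.056 28 min [-0.0135 -0.0645] max [ 0.0156 -0.0475] med z 0.05900547739616335
0.056 68 min [-0.0405  0.119 ] max [0.0565 0.1342] med z 0.05942705686489452
0.056 134 min [0.0752 0.0248] max [0.1213 0.132 ] med z 0.05981299276269175
0.07 49 min [-0.0098 -0.1053] max [ 0.0144 -0.0642] med z 0.07583365864322178
0.07 128 min [-0.0117  0.1071] max [0.0899 0.1349] med z 0.07695093899500116
0.07 181 min [0.1079 0.0238] max [0.121  0.1198] med z 0.07485591076793452
0.064 215 min [-0.034 -0.105] max [ 0.0136 -0.0603] med z 0.0823888861005867
0.064 174 min [-0.0117  0.1072] max [0.09  0.136] med z 0.07719000385536734
0.064 249 min [0.108 0.023] max [0.1214 0.1198] med z 0.07390760104354177
side deck (array([552.1,  64.2]), array([269. , 297.1]), 4.6) 0.050466905713269394
```

View pics/e_scene.png

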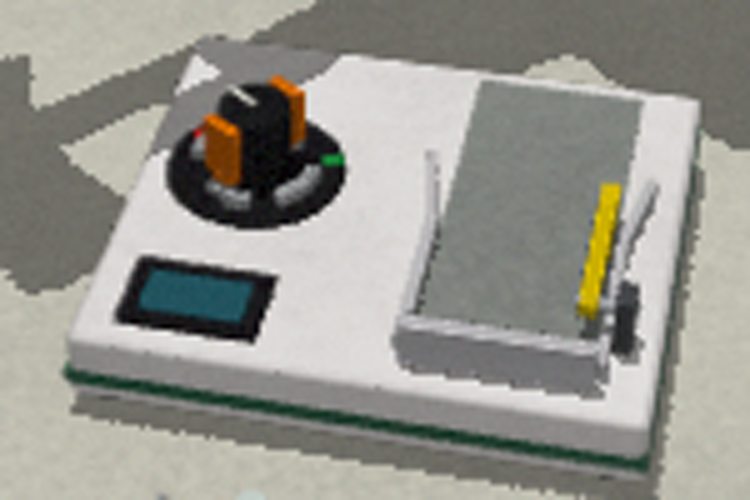

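The enlarged scene crop shows the dock's right rail at about (425,235), back stop at (500,345), yellow catch at (600,245) and the green mark at (333,160). The carrier is held at 30 N and 13.5 mm wide, so I'll carry it above the mouth and look again.

To row units: 0.043 m is 0.86, 0.0218 m is 0.436.

Emit:
tcp_steps --deltas '[{"sx": 0.86,"sy": 0.436},{"sx": 0.86,"sy": 0.436},{"sx": 0.86,"sy": 0.436},{"sx": 0.86,"sy": 0.436},{"sx": 0.86,"sy": 0.436},{"sx": 0.86,"sy": 0.436},{"sx": 0.86,"sy": 0.436},{"sx": 0.86,"sy": 0.436}]'

```text
clock: 5.85
position: [0.475, 0.1323, 0.1718]
ee_rot: [[-0.431, 0.903, -0.003], [0.903, 0.431, -0.001], [0.001, -0.003, -1.0]]
wrist_force: [1.1, 0.1, -1.7]
grip_width: 0.0133
gripper_force: 30.0
```

Emit:
tcp_steps --deltas '[{"spin": 0.0194},{"spin": 0.0194},{"spin": 0.0181},{},{}]'

```text
clock: 6.35
position: [0.4758, 0.1304, 0.1724]
ee_rot: [[-0.09, 0.996, -0.003], [0.996, 0.09, -0.001], [-0.0, -0.003, -1.0]]
wrist_force: [0.5, 0.1, -1.9]
grip_width: 0.0129
gripper_force: 30.0
```

```bash
python3 - <<'E'
from m import *
p=shot("wrist"); save(p,"f.png"); c=cloud(p); d=deck(p); print("deck",rect(d),np.median(d[:,2]))
a=np.radians(5.0); R=np.array([[np.cos(a),-np.sin(a)],[np.sin(a),np.cos(a)]])
q=(c[...,:2]-np.array([.5525,.0648]))@R; zz=c[...,2]
B=(abs(q[...,0])<.15)&(abs(q[...,1])<.16)
for lo,hi in((.056,.064),(.070,.080)):
    m=(zz>lo)&(zz<hi)&B
    k,l,st,_=cv2.connectedComponentsWithStats(m.astype(np.uint8))
    for i in range(1,k):
        if st[i,4]>60: w=q[l==i]; print(lo,st[i],"min",np.percentile(w,1,axis=0),"max",np.percentile(w,99,axis=0),"med z",np.median(zz[l==i]))
# rail profile: y of 6..13mm-high points per x slice
m=(zz>.0565)&(zz<.064)&B
for x in np.arange(-.05,.11,.02):
    y=q[...,1][m&(abs(q[...,0]-x)<.005)]
    L=y[y>.09];Rr=y[(y<.05)&(y>0)]
    print(round(x,3),"R",(Rr.min(),Rr.max()) if len(Rr) else None,"L",(L.min(),L.max()) if len(L) else None)
E
```

```text
deck (array([552.,  67.]), array([268.2, 297.9]), 5.3) 0.051125528207085325
0.056 [ 314  127  144   20 1228] min [-0.0393  0.119 ] max [0.0803 0.1343] med z 0.06097501675982023
0.056 [ 347  139  150  123 1780] min [-0.0051  0.0167] max [0.1098 0.1241] med z 0.06075884038840906
0.07 [451 125  25  14 104] min [0.0699 0.1271] max [0.0854 0.1377] med z 0.07692772688439745
0.07 [ 369  141  104   25 1367] min [0.0035 0.1072] max [0.0855 0.1244] med z 0.07878118662562217
0.07 [ 478  145   33  116 1793] min [0.1079 0.0229] max [0.1186 0.1208] med z 0.07663610745604338
0.07 [344 150  18  13 193] min [-0.0168  0.1069] max [-0.0031  0.1167] med z 0.07309914801223644
-0.05 R None L None
-0.03 R None L (np.float64
[... 214 characters left out ...]
64(0.017148661703816317), np.float64(0.024944515961254774)) L (np.float64(0.11643505488563746), np.float64(0.12651847400139093))
0.03 R (np.float64(0.017972533237257546), np.float64(0.02551870268453869)) L (np.float64(0.11898638687413482), np.float64(0.1257373043598561))
0.05 R (np.float64(0.01796165765119058), np.float64(0.025302566665822)) L (np.float64(0.11917640672516014), np.float64(0.12588021023177817))
0.07 R (np.float64(0.01770388151338497), np.float64(0.025302087971814463)) L (np.float64(0.11944687751525704), np.float64(0.13543419229548817))
0.09 R (np.float64(0.01823559354234137), np.float64(0.025281406923232087)) L (np.float64(0.11903176555280386), np.float64(0.12411247908071196))
```

View pics/f.png

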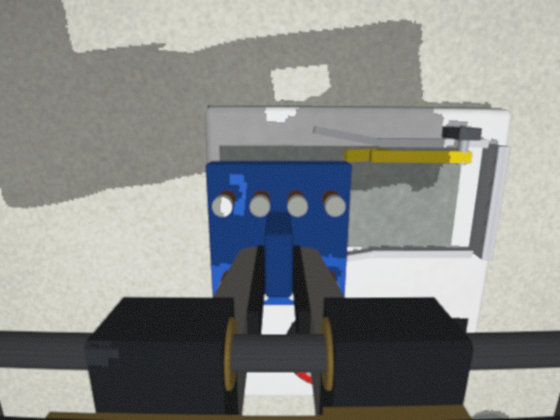

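The picture shows the held carrier square over the mouth at (280,230), the catch clear ahead at (345–470,157), and the rails and back stop on the right at (490,200). The dock centre line is 72.2 mm left of the mixer's middle and 93.7 mm wide, which matches the text.

Emit:
tcp_steps --deltas '[{"sz": 0.6},{"sz": 0.6},{"sz": 0.5},{"sz": 0.12},{},{}]'

```text
clock: 7.0
position: [0.4775, 0.1308, 0.0838]
ee_rot: [[-0.088, 0.996, 0.001], [0.996, 0.088, 0.0], [0.0, 0.001, -1.0]]
wrist_force: [0.2, -0.5, -1.7]
grip_width: 0.0133
gripper_force: 30.0
```

Emit:
tcp_steps --deltas '[{"sz": 0.02},{"sz": 0.02},{}]'

```text
clock: 7.3
position: [0.4771, 0.1308, 0.0814]
ee_rot: [[-0.087, 0.996, 0.001], [0.996, 0.087, 0.0], [0.0, 0.001, -1.0]]
wrist_force: [-0.3, -0.8, -1.8]
grip_width: 0.0134
gripper_force: 30.0
```

To row units: 0.002 m is 0.04.

Emit:
tcp_steps --deltas '[{"sz": 0.04},{"sz": 0.04},{"sz": 0.04},{},{}]'

```text
clock: 7.8
position: [0.4767, 0.1307, 0.0748]
ee_rot: [[-0.087, 0.996, -0.0], [0.996, 0.087, -0.0], [-0.0, -0.0, -1.0]]
wrist_force: [0.8, -0.1, -1.7]
grip_width: 0.0136
gripper_force: 30.0
```

Emit:
tcp_steps --deltas '[{"sz": 0.02},{},{}]'

```text
clock: 8.1
position: [0.4768, 0.1307, 0.0739]
ee_rot: [[-0.087, 0.996, 0.0], [0.996, 0.087, -0.0], [-0.0, 0.0, -1.0]]
wrist_force: [-0.3, 0.5, -2.0]
grip_width: 0.0132
gripper_force: 30.0
```

To row units: 0.0007 m is 0.014.

Emit:
tcp_steps --deltas '[{"sz": 0.014},{},{}]'

```text
clock: 8.4
position: [0.4769, 0.1308, 0.0737]
ee_rot: [[-0.087, 0.996, 0.0], [0.996, 0.087, 0.0], [0.0, 0.0, -1.0]]
wrist_force: [-1.6, 0.2, 4.9]
grip_width: 0.0134
gripper_force: 30.0
```

Emit:
tcp_steps --deltas '[{"sz": 0.014},{},{}]'

```text
clock: 8.7
position: [0.4769, 0.1308, 0.0737]
ee_rot: [[-0.087, 0.996, 0.0], [0.996, 0.087, 0.0], [0.0, 0.0, -1.0]]
wrist_force: [-5.0, -1.1, 15.0]
grip_width: 0.0136
gripper_force: 30.0
```

To row units: 0.012 m is 0.24, 0.01 m is 0.2.

Emit:
tcp_steps --deltas '[{"sy": 0.08,"sz": -0.018},{"sy": 0.2},{"sy": 0.24},{"sy": 0.24},{"sy": 0.24},{"sy": 0.2},{}]'

```text
clock: 9.4
position: [0.5382, 0.1361, 0.0734]
ee_rot: [[-0.087, 0.996, 0.002], [0.996, 0.087, 0.0], [0.0, 0.002, -1.0]]
wrist_force: [0.3, -0.1, -2.0]
grip_width: 0.0137
gripper_force: 29.9
```

```bash
python3 - <<'E'
from m import *
s=sensors.get_state(); print(s["wrist_force"],s["torque"])
E
```

```text
[ 0.2848 -0.094  -1.9884] [-0.03   -0.1311  0.0212]
```

To row units: 0.012 m is 0.24, 0.01 m is 0.2.

Emit:
tcp_steps --deltas '[{"sy": 0.2},{"sy": 0.24},{"sy": 0.24},{"sy": 0.24},{"sy": 0.24},{"sy": 0.16},{"sy": 0.06},{}]'

```text
clock: 10.2
position: [0.6057, 0.1419, 0.0731]
ee_rot: [[-0.087, 0.996, 0.0], [0.996, 0.087, 0.0], [-0.0, 0.0, -1.0]]
wrist_force: [0.6, 0.1, -1.2]
grip_width: 0.0135
gripper_force: 29.9
```

Emit:
tcp_steps --deltas '[{"sy": 0.04},{"sy": 0.02},{},{}]'

```text
clock: 10.6
position: [0.6085, 0.1422, 0.0736]
ee_rot: [[-0.087, 0.996, 0.001], [0.996, 0.087, 0.0], [0.0, 0.001, -1.0]]
wrist_force: [0.4, -0.2, -2.2]
grip_width: 0.0135
gripper_force: 29.9
```

To row units: 0.001 m is 0.02.

Emit:
tcp_steps --deltas '[{"sy": 0.02},{"sy": 0.02},{"sy": 0.02},{},{}]'

```text
clock: 11.1
position: [0.6112, 0.1424, 0.0733]
ee_rot: [[-0.087, 0.996, -0.0], [0.996, 0.087, -0.0], [0.0, -0.0, -1.0]]
wrist_force: [1.3, -0.0, -2.2]
grip_width: 0.0135
gripper_force: 29.9
```

Emit:
tcp_steps --deltas '[{"sy": 0.016},{},{}]'

```text
clock: 11.4
position: [0.6121, 0.1425, 0.0734]
ee_rot: [[-0.087, 0.996, -0.0], [0.996, 0.087, -0.0], [-0.0, -0.0, -1.0]]
wrist_force: [0.1, 0.2, -1.8]
grip_width: 0.0136
gripper_force: 29.9
```

To row units: 0.0008 m is 0.016.

Emit:
tcp_steps --deltas '[{"sy": 0.016},{},{}]'

```text
clock: 11.7
position: [0.6124, 0.1427, 0.0733]
ee_rot: [[-0.087, 0.996, -0.001], [0.996, 0.087, 0.0], [0.0, -0.001, -1.0]]
wrist_force: [-2.8, 1.2, 0.4]
grip_width: 0.0135
gripper_force: 29.9
```

Emit:
tcp_steps --deltas '[{"sy": 0.016},{},{}]'

```text
clock: 12.0
position: [0.6126, 0.1428, 0.0734]
ee_rot: [[-0.087, 0.996, -0.002], [0.996, 0.087, 0.0], [0.0, -0.002, -1.0]]
wrist_force: [-6.4, 1.5, 1.7]
grip_width: 0.0134
gripper_force: 30.0
```

Emit:
tcp_steps --deltas '[{"sy": 0.016},{},{}]'

```text
clock: 12.3
position: [0.6127, 0.1428, 0.0734]
ee_rot: [[-0.087, 0.996, -0.003], [0.996, 0.087, -0.0], [0.0, -0.003, -1.0]]
wrist_force: [-9.7, 1.9, 6.3]
grip_width: 0.0136
gripper_force: 30.0
```

To row units: -0.0015 m is -0.03, 0.0003 m is 0.006.

Emit:
tcp_steps --deltas '[{"sy": -0.03,"sz": 0.006},{}]'

```text
clock: 12.5
position: [0.6124, 0.1427, 0.0733]
ee_rot: [[-0.087, 0.996, -0.001], [0.996, 0.087, 0.0], [0.0, -0.001, -1.0]]
wrist_force: [-5.0, 1.9, 3.2]
grip_width: 0.0132
gripper_force: 30.0
```

Emit:
tcp_steps --deltas '[{},{},{}]' --aperture 0.034

```text
clock: 12.8
position: [0.6138, 0.1425, 0.0733]
ee_rot: [[-0.087, 0.996, 0.001], [0.996, 0.087, 0.0], [-0.0, 0.001, -1.0]]
wrist_force: [0.8, -1.2, -0.1]
grip_width: 0.0334
gripper_force: 0.0
```

Emit:
tcp_steps --deltas '[{"sz": -0.6},{"sz": -0.8},{"sz": -0.8},{},{}]'

```text
clock: 13.3
position: [0.6138, 0.1427, 0.184]
ee_rot: [[-0.087, 0.996, 0.003], [0.996, 0.087, 0.0], [0.0, 0.003, -1.0]]
wrist_force: [-1.0, -0.1, -1.5]
grip_width: 0.0342
gripper_force: 0.0
```

```bash
python3 - <<'E'
from m import *
a=np.radians(5.0); R=np.array([[np.cos(a),-np.sin(a)],[np.sin(a),np.cos(a)]])
p=shot("wrist"); save(p,"g.png"); c=cloud(p); zz=c[...,2]
q=(c[...,:2]-np.array([.5525,.0648]))@R
B=(abs(q[...,0])<.15)&(abs(q[...,1])<.16)
im=p["image"].astype(int); blue=(im[...,2]>im[...,0]+40)&(im[...,2]>im[...,1]+25)
m=B&blue&(zz>.06)&(zz<.072); w=q[m]; print("base",np.percentile(w,[1,50,99],axis=0),np.median(zz[m]))
y=B&(im[...,0]>150)&(im[...,2]<90)&(im[...,1]>110)
for x in np.arange(-.02,.06,.01):
    k=y&(abs(q[...,0]-x)<.004); print(round(x,2),k.sum(),np.median(zz[k]) if k.any() else None)
E
```

```text
base [[0.0257 0.029 ]
 [0.071  0.0707]
 [0.1081 0.1158]] 0.06703381596067531
-0.02 0 None
-0.01 0 None
0.0 0 None
0.01 2 0.09717348068573375
0.02 0 None
0.03 0 None
0.04 0 None
0.05 86 0.07903378635253824
```

View pics/g.png

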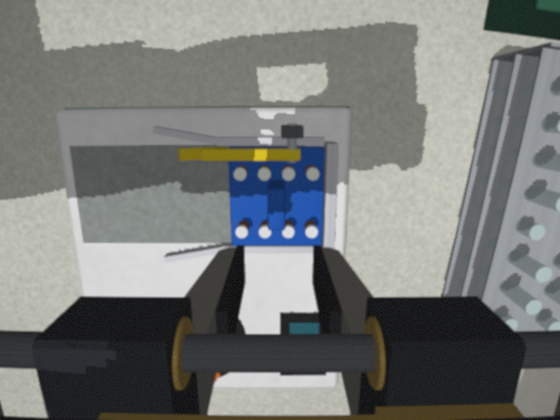

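The picture shows the carrier between the rails against the back stop at (277,197), with the yellow catch at (180–300,155). I'll check the catch height from depth.

```bash
python3 - <<'E'
from m import *
a=np.radians(5.0); R=np.array([[np.cos(a),-np.sin(a)],[np.sin(a),np.cos(a)]])
def prof(c,im):
    q=(c[...,:2]-np.array([.5525,.0648]))@R
    im=im.astype(int); y=(im[...,0]>im[...,2]+50)&(im[...,1]>im[...,2]+40)&(q[...,1]>.1)&(q[...,1]<.125)
    return [(round(x,2),int(k.sum()),round(float(np.median(c[...,2][k])),4)) for x in np.arange(-.02,.1,.01) for k in [y&(abs(q[...,0]-x)<.004)] if k.any()]
for n in("scene","wrist"):
    p=shot(n); print(n,prof(cloud(p),p["image"]))
c=cloud(p); q=(c[...,:2]-np.array([.5525,.0648]))@R; z=c[...,2]
# dial from first wrist view
z0=np.load("w0.npz"); c=z0["c"]; im=z0["im"].astype(int); q=(c[...,:2]-np.array([.5525,.0648]))@R
B=(abs(q[...,0]+.015)<.05)&(abs(q[...,1]+.083)<.05)
r,g,b=im[...,0],im[...,1],im[...,2]
top=B&(c[...,2]>.09); org=top&(r>b+70)&(g>b+15)&(r>120)
k,l,st,_=cv2.connectedComponentsWithStats(org.astype(np.uint8)); T=[]
for i in range(1,k):
    if st[i,4]>30: w=q[l==i]; print("tab",st[i,4],w.mean(0),rect(w)); T.append(w.mean(0))
blk=top&(r<70)&(g<70); w=q[blk]; print("knob",w.mean(0),cv2.minEnclosingCircle((w*1000).astype(np.float32)))
wh=top&(r>150)&(b>150); w=q[wh]; print("white",w.mean(0),wh.sum())
gr=B&(g>r+40)&(g>b+30); w=q[gr]; print("green",w.mean(0),gr.sum(),np.median(c[...,2][gr]))
rd=B&(r>g+80)&(b>g-40)&(c[...,2]<.065); w=q[rd]; print("red",w.mean(0),rd.sum(),w.min(0),w.max(0))
ring=B&(c[...,2]>.055)&(c[...,2]<.063)&(r<60); w=q[ring]; print("ring",cv2.minEnclosingCircle((w*1000).astype(np.float32)))
E
```

```text
scene [(np.float64(-0.01), 12, 0.0717), (np.float64(0.0), 3, 0.0713), (np.float64(0.01), 7, 0.0776), (np.float64(0.02), 9, 0.0779), (np.float64(0.03), 8, 0.0789), (np.float64(0.04), 9, 0.0785), (np.float64(0.05), 12, 0.0782), (np.float64(0.06), 7, 0.0786), (np.float64(0.07), 9, 0.0773), (np.float64(0.08), 11, 0.0762), (np.float64(0.09), 5, 0.0777)]
wrist [(np.float64(-0.01), 128, 0.0728), (np.float64(0.0), 88, 0.0683), (np.float64(0.01), 130, 0.0789), (np.float64(0.02), 124, 0.0788), (np.float64(0.03), 103, 0.0791), (np.float64(0.04), 101, 0.0791), (np.float64(0.05), 111, 0.079), (np.float64(0.06), 111, 0.0791), (np.float64(0.07), 109, 0.079), (np.float64(0.08), 110, 0.079), (np.float64(0.09), 8, 0.317)]
tab 229 [-0.0347 -0.0699] (array([-34.9, -70.1]), array([21.4,  8.1]), 54.9)
tab 227 [ 0.0052 -0.0959] (array([  5.2, -96. ]), array([21.2,  7.8]), 56.2)
knob [ 0.0165 -0.0536] ((2.7333059310913086, -67.8267822265625), 41.7026252746582)
white [-0.0189 -0.0894] 85
green [-0.0303 -0.0429] 120 0.05343324722833484
red [-0.0537 -0.1026] 203 [-0.0622 -0.1138] [-0.044  -0.0905]
ring ((-7.620372295379639, -74.62554931640625), 42.143165588378906)
```

The catch profile is level at 79 mm, the same as before loading, so it has dropped behind the carrier. The dial axis is at about (0.545, −0.019) with the tab axis at −28° in the world. The green mark is about 125° clockwise of the pointer.

To row units: -0.0388 m is -0.776, -0.0207 m is -0.414, 8.3 degrees / 360 = 0.0231.

Emit:
tcp_steps --deltas '[{"sx": -0.776,"sy": -0.414},{"sx": -0.776,"sy": -0.414},{"sx": -0.776,"sy": -0.412},{"sx": -0.776,"sy": -0.412},{"spin": 0.0231},{"spin": 0.0231},{"spin": 0.0231},{"spin": 0.0228}]' --aperture 0.076

```text
clock: 14.25
position: [0.5433, -0.0194, 0.1816]
ee_rot: [[0.477, 0.879, -0.002], [0.879, -0.477, 0.0], [-0.001, -0.002, -1.0]]
wrist_force: [0.3, -0.3, 0.7]
grip_width: 0.0763
gripper_force: 0.0
```

Emit:
tcp_steps --deltas '[{},{}]'

```text
clock: 14.45
position: [0.5437, -0.0192, 0.1821]
ee_rot: [[0.467, 0.884, -0.002], [0.884, -0.467, 0.0], [-0.001, -0.001, -1.0]]
wrist_force: [0.3, -0.0, -0.6]
grip_width: 0.0759
gripper_force: 0.0
```

```bash
cat > dial.py <<'E'
from m import *
a=np.radians(5.0); R=np.array([[np.cos(a),-np.sin(a)],[np.sin(a),np.cos(a)]])
def look(p):
    c=cloud(p); im=p["image"].astype(int); q=(c[...,:2]-np.array([.5525,.0648]))@R
    B=(abs(q[...,0]+.015)<.05)&(abs(q[...,1]+.083)<.05); z=c[...,2]
    r,g,b=im[...,0],im[...,1],im[...,2]
    org=B&(z>.09)&(z<.102)&(r>b+60)&(g>b+10)&(r>100)
    k,l,st,_=cv2.connectedComponentsWithStats(org.astype(np.uint8)); T=[]
    for i in range(1,k):
        if st[i,4]>30: w=q[l==i]; T.append(w.mean(0)); print("tab",st[i,4],w.mean(0),rect(w))
    C=np.array([-.01475,-.0829])
    if len(T)==2: C=(T[0]+T[1])/2; d=T[1]-T[0]; print("C",C,"axis",np.degrees(np.arctan2(d[1],d[0])),"dist",np.hypot(*d))
    for n,m in(("white",B&(z>.09)&(z<.102)&(r>140)&(b>130)),("green",B&(g>r+35)&(g>b+25)&(z<.07)),("red",B&(r>g+70)&(abs(b-g)<30)&(z<.07))):
        w=q[m]
        if len(w): t=np.degrees(np.arctan2(*(w-C).T[::-1]))%360; print(n,len(w),w.mean(0),"ang",np.median(t),np.percentile(t,[2,98]),"rad",np.percentile(np.hypot(*(w-C).T),[5,95]),np.median(z[m]))
E
python3 - <<'E'
from dial import *
p=shot("wrist"); look(p); save(p,"i.png"); p=shot("scene"); look(p)
E
```

```text
tab 277 [-0.0347 -0.0701] (array([-35. , -70.5]), array([22.3,  7.9]), 56.6)
tab 275 [ 0.0051 -0.096 ] (array([  4.8, -96.6]), array([21.9,  7.5]), 58.1)
C [-0.0148 -0.083 ] axis -33.092394280828564 dist 0.047493926487893294
white 112 [-0.0204 -0.0916] ang 236.95078156812974 [205.8418 266.3116] rad [0.002  0.0186] 0.09839711855826566
green 109 [-0.0302 -0.043 ] ang 110.94902803511543 [105.8419 116.501 ] rad [0.0381 0.0479] 0.05349823915339852
red 400 [-0.0491 -0.1079] ang 215.30816096459458 [189.9129 243.3881] rad [0.0398 0.0481] 0.053283069215930984
white 9 [-0.021  -0.0931] ang 237.36063895191276 [179.4278 293.3274] rad [0.0046 0.0254] 0.09594362832226921
green 8 [-0.031  -0.0422] ang 112.91936254419929 [107.1401 115.8786] rad [0.0399 0.048 ] 0.05252505537545282
red 3 [-0.0397 -0.1216] ang 238.43968222580227 [232.3751 241.2951] rad [0.0437 0.0493] 0.05351599855763767
```

View pics/i.png

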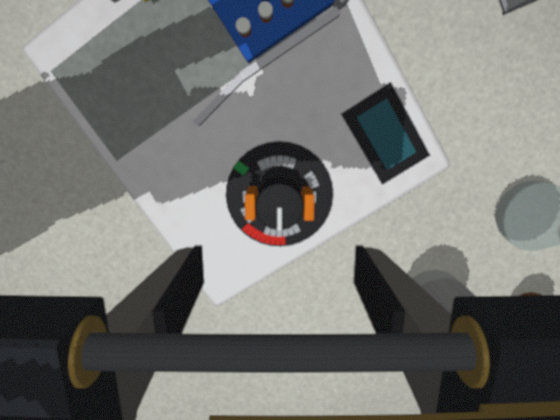

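The wrist picture shows the dial centred at (279,195), its tabs at (251,205) and (308,205) in line with the fingers, and the green mark at (241,167). The pointer is at 237° and green at 111°, so the turn is 126° clockwise.

The manual's scale: shifts go in shares of 50 mm and turns go in shares of 2 pi rad. Converting my numbers, 0.04 m is 0.8, 0.03 m is 0.6.

Emit:
tcp_steps --deltas '[{"sx": 0.01,"sy": 0.016,"sz": 0.8},{"sz": 0.8},{"sz": 0.6},{"sz": 0.132},{},{}]'

```text
clock: 15.15
position: [0.5462, -0.0192, 0.0678]
ee_rot: [[0.47, 0.882, 0.002], [0.882, -0.47, -0.0], [0.001, 0.002, -1.0]]
wrist_force: [0.1, 0.3, 0.7]
grip_width: 0.0757
gripper_force: 0.0
```

Emit:
tcp_steps --deltas '[{},{},{},{},{},{}]' --aperture 0.040

```text
clock: 15.75
position: [0.5453, -0.0189, 0.0676]
ee_rot: [[0.471, 0.882, 0.001], [0.882, -0.471, 0.0], [0.001, 0.0, -1.0]]
wrist_force: [-4.5, 2.2, 9.9]
grip_width: 0.0402
gripper_force: 5.0
```

Emit:
tcp_steps --deltas '[{},{}]'

```text
clock: 15.95
position: [0.5453, -0.0189, 0.0676]
ee_rot: [[0.471, 0.882, 0.0], [0.882, -0.471, 0.0], [0.001, 0.0, -1.0]]
wrist_force: [-3.7, 1.8, 10.2]
grip_width: 0.0403
gripper_force: 4.9
```

```bash
python3 - <<'E'
from dial import *
s=sensors.get_state(); print(s["wrist_force"],s["torque"],s["joint_positions"])
p=shot("wrist"); look(p); save(p,"j.png"); p=shot("side"); save(p,"k.png",(220,170,340,260),6)
E
```

```text
[-3.7207  1.7746 10.152 ] [ 0.3861  0.7222 -0.0022] [ -2.1569  21.5595 109.1296   0.0319  49.2845  25.9269]
tab 202 [-0.029  -0.0688] (array([-32.2, -71.1]), array([22.3,  7.1]), 57.8)
tab 165 [ 0.0058 -0.0917] (array([  5.1, -95.8]), array([22.1,  7.6]), 55.3)
C [-0.0116 -0.0802] axis -33.35837349120151 dist 0.041706433528058126
white 250 [-0.0205 -0.0915] ang 231.41918881739167 [217.6522 239.2256] rad [0.0063 0.0225] 0.09806076257431226
green 267 [-0.0302 -0.0428] ang 116.31504467728234 [110.9791 122.5775] rad [0.0366 0.047 ] 0.053541724179143046
red 510 [-0.048  -0.1117] ang 219.17400714984097 [203.836  241.5444] rad [0.0445 0.0527] 0.05336924861499742
```

View pics/j.png

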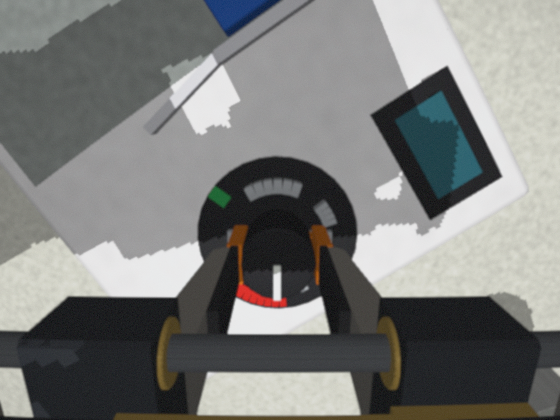

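The picture shows the fingers on both tabs at about (237,240) and (320,240), with the pointer in line at (277,280). The opening reads 40 mm, less than the 44 mm expected when pressed, so I'll check the side view.

View pics/k.png

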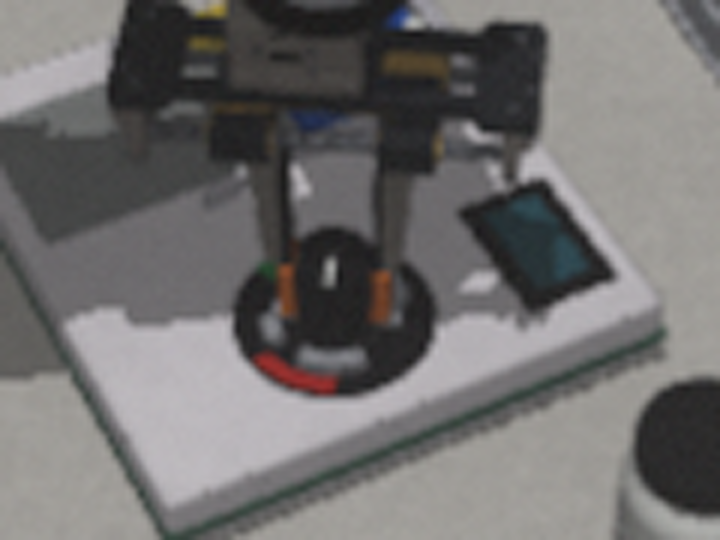

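The side view shows both fingers outside the tabs at (287,290) and (382,297), as intended. I'll close fully for a firm press and relieve the vertical load.

To row units: -0.002 m is -0.04.

Emit:
tcp_steps --deltas '[{"sz": -0.04},{},{},{}]' --aperture 0

```text
clock: 16.45
position: [0.5451, -0.0192, 0.0684]
ee_rot: [[0.471, 0.882, -0.0], [0.882, -0.471, -0.0], [-0.0, 0.0, -1.0]]
wrist_force: [0.5, 0.3, 0.3]
grip_width: 0.0103
gripper_force: 0.0
```

```bash
python3 - <<'E'
from dial import *
s=sensors.get_state(); print(s["wrist_force"],s["torque"])
E
```

```text
[0.4736 0.3356 0.2831] [-0.0206  0.0464  0.0303]
```

```bash
python3 - <<'E'
from dial import *
s=sensors.get_state(); print(s["grip_width"],s["gripper_force"],s["position"])
p=shot("wrist"); look(p); a1=p["image"][100:340,120:440,::-1]; p=shot("side"); look(p); a2=cv2.resize(p["image"][180:255,225:325,::-1],(320,240),interpolation=cv2.INTER_CUBIC)
cv2.imwrite("pics/l.png",cv2.resize(np.hstack([a1,a2]),None,fx=1.25,fy=1.25))
E
```

```text
0.01028695607380193 0.0 [ 0.5451 -0.0192  0.0684]
tab 523 [-0.0333 -0.067 ] (array([-34.7, -69.7]), array([22. ,  8.1]), 56.9)
tab 435 [ 0.0081 -0.0924] (array([  6.2, -94.8]), array([18.9,  7.9]), 57.0)
C [-0.0126 -0.0797] axis -31.5157509481995 dist 0.048609738171442006
white 245 [-0.0206 -0.0918] ang 237.03244856142453 [226.38   246.9483] rad [0.0061 0.0223] 0.09811084280401977
green 266 [-0.0302 -0.0429] ang 115.5378979943277 [110.1919 121.6111] rad [0.0357 0.0461] 0.05340748854715413
red 146 [-0.0403 -0.1207] ang 236.75944811636708 [225.9556 243.4981] rad [0.047  0.0527] 0.05323513885942174
red 30 [-0.0481 -0.1078] ang 217.64652778466882 [187.9006 242.6566] rad [0.0397 0.0474] 0.05206599559613845
```

View pics/l.png

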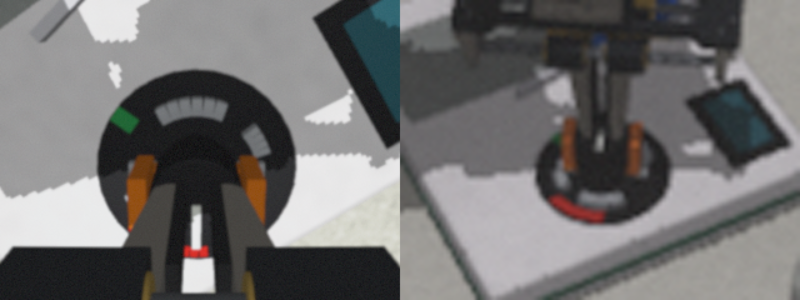

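The fingers closed to 10 mm with the tabs still out on both sides, so they are not where I assumed. I'll locate the fingertips from the depth image.

```bash
python3 - <<'E'
from dial import *
p=shot("wrist"); c=cloud(p); T=tf(p); s=p["st"]
Rt=np.array(s["ee_rot"]); t=(c-np.array(s["position"]))@Rt  # tool coords
for v in range(205,330,8): print(v,[ (round(t[v,u,0]*1e3),round(t[v,u,1]*1e3),round(c[v,u,2]*1e3)) for u in (235,255,265,278,290,300,320)])
p=shot("side"); c=cloud(p); t=(c-np.array(s["position"]))@Rt
m=(abs(t[...,0])<.06)&(abs(t[...,1])<.06)&(c[...,2]>.075)&(c[...,2]<.16)
for lo in np.arange(.075,.16,.01):
    k=m&(abs(c[...,2]-lo)<.005)&(np.array(p["image"]).max(-1)<130); w=t[k]
    if len(w): print("side z",round(lo,3),len(w),"x",np.percentile(w[:,0],[5,95]),"y",np.percentile(w[:,1],[5,95]))
E
```

```text
205 [(19, -26, 53), (19, -14, 53), (19, -7, 52), (19, 0, 53), (19, 8, 53), (19, 14, 52), (21, 25, 59)]
213 [(14, -26, 53), (14, -14, 51), (18, -7, 67), (19, 0, 72), (18, 7, 66), (14, 14, 53), (16, 25, 60)]
221 [(9, -26, 53), (14, -13, 70), (18, -6, 83), (19, 0, 88), (18, 7, 83), (14, 13, 70), (9, 26, 52)]
229 [(11, -23, 75), (16, -11, 90), (18, -6, 97), (18, 0, 98), (18, 6, 96), (15, 12, 89), (11, 24, 75)]
237 [(11, -22, 88), (14, -11, 97), (14, -6, 97), (14, 0, 97), (14, 6, 97), (14, 11, 97), (11, 22, 88)]
245 [(9, -21, 96), (10, -11, 97), (9, -6, 97), (9, 0, 96), (9, 6, 97), (9, 12, 96), (9, 22, 96)]
253 [(6, -21, 98), (9, -10, 107), (10, -6, 109), (5, 0, 96), (9, 6, 107), (10, 11, 108), (6, 21, 98)]
261 [(1, -21, 97), (10, -10, 119), (10, -5, 118), (1, 0, 97), (9, 6, 117), (9, 10, 117), (1, 22, 96)]
269 [(-3, -21, 97), (10, -9, 127), (10, -5, 127), (-3, 0, 98), (10, 5, 128), (10, 10, 126), (-4, 22, 96)]
277 [(-8, -21, 97), (11, -9, 136), (10, -5, 135), (-7, 0, 98), (10, 5, 135), (10, 9, 136), (-8, 22, 96)]
285 [(11, -16, 144), (11, -8, 144), (10, -4, 142), (-12, 0, 98), (10, 5, 142), (10, 9, 142), (11, 16, 144)]
293 [(10, -15, 149), (11, -8, 150), (10, -4, 149), (-16, 0, 98), (10, 5, 149), (11, 8, 150), (10, 16, 149)]
301 [(32, -9, 194), (31, -5, 193), (10, -4, 155), (-45, 0, 54), (10, 5, 155), (30, 6, 191), (31, 10, 194)]
309 [(31, -9, 197), (31, -5, 197), (10, -4, 160), (-53, 0, 51), (10, 5, 160), (29, 6, 193), (31, 10, 197)]Traceback (most recent call last):
  File "<stdin>", line 4, in <module>
ValueError: cannot convert float NaN to integer
```

Depth shows the fingertip faces ending at about 98–100 mm, just over the knob top at 97 mm. So the real fingertips sit about 30 mm above the reported TCP, and picture d gives the same offset (31 mm). I'll lift, open and regrip 30 mm lower.

To row units: -0.02 m is -0.4.

Emit:
tcp_steps --deltas '[{"sz": -0.4},{},{},{},{},{}]' --aperture 0.076

```text
clock: 17.2
position: [0.5448, -0.0191, 0.088]
ee_rot: [[0.471, 0.882, -0.001], [0.882, -0.471, 0.0], [-0.0, -0.001, -1.0]]
wrist_force: [-0.0, 0.4, -0.6]
grip_width: 0.0467
gripper_force: 0.0
```

Emit:
tcp_steps --deltas '[{},{"sz": 0.5},{"sz": 0.3},{},{}]'

```text
clock: 17.7
position: [0.5451, -0.0191, 0.0485]
ee_rot: [[0.471, 0.882, -0.001], [0.882, -0.471, 0.0], [-0.0, -0.0, -1.0]]
wrist_force: [1.3, 0.5, 0.4]
grip_width: 0.0758
gripper_force: 0.0
```

```bash
python3 - <<'E'
from dial import *
p=shot("wrist"); look(p); c=cloud(p); s=p["st"]; t=(c-np.array(s["position"]))@np.array(s["ee_rot"])
f=(abs(t[...,0]-.010)<.002)&(abs(t[...,1])>.034)&(abs(t[...,1])<.07)&(c[...,2]<.15)
print("tip z",s["position"],[np.percentile(c[...,2][f&(sg*t[...,1]>0)],[1,5,20]) for sg in(1,-1)],s["wrist_force"],s["grip_width"])
E
```

```text
tab 842 [-0.0341 -0.069 ] (array([-35. , -69.9]), array([22.9,  8.1]), 56.7)
tab 844 [ 0.0057 -0.0951] (array([  5.3, -95.9]), array([22.5,  8.1]), 57.5)
C [-0.0142 -0.0821] axis -33.228202633394076 dist 0.0476114856621426
white 295 [-0.0184 -0.0927] ang 237.56979594029013 [170.3788 335.5991] rad [0.0031 0.0401] 0.09809613746295812
green 322 [-0.0302 -0.0428] ang 112.03100332985446 [106.8461 117.8569] rad [0.0371 0.0476] 0.05350029608983106
red 458 [-0.0514 -0.1084] ang 212.07362790217127 [197.561  242.8251] rad [0.0418 0.0499] 0.05331117580963929
tip z [ 0.5451 -0.0191  0.0485] [array([0.0502, 0.0512, 0.0947]), array([0.0502, 0.0512, 0.0939])] [1.2939 0.4874 0.4051] 0.07583456010794261
```

To row units: 0.006 m is 0.12, 0.004 m is 0.08.

Emit:
tcp_steps --deltas '[{"sz": 0.12},{"sz": 0.08},{},{}]'

```text
clock: 18.15
position: [0.5451, -0.0191, 0.0385]
ee_rot: [[0.471, 0.882, -0.0], [0.882, -0.471, 0.0], [-0.0, -0.0, -1.0]]
wrist_force: [0.3, 0.4, 0.4]
grip_width: 0.076
gripper_force: 0.0
```

Emit:
tcp_steps --deltas '[{},{},{},{},{},{}]' --aperture 0.03

```text
clock: 18.75
position: [0.5444, -0.0188, 0.0388]
ee_rot: [[0.471, 0.882, -0.001], [0.882, -0.471, 0.001], [-0.0, -0.001, -1.0]]
wrist_force: [-5.6, 1.6, 8.0]
grip_width: 0.0426
gripper_force: 30.0
```

To row units: 8 degrees / 360 = 0.0222.

Emit:
tcp_steps --deltas '[{"spin": 0.0111},{"spin": 0.0222},{"spin": 0.0222},{"spin": 0.0222},{"spin": 0.0222},{"spin": 0.0222},{"spin": 0.0222},{"spin": 0.0222}]'

```text
clock: 19.55
position: [0.5447, -0.0191, 0.0388]
ee_rot: [[1.0, 0.028, -0.001], [0.028, -1.0, 0.0], [-0.001, -0.0, -1.0]]
wrist_force: [-3.7, -0.6, 6.5]
grip_width: 0.0428
gripper_force: 30.0
```

Emit:
tcp_steps --deltas '[{"spin": 0.0222},{"spin": 0.0222},{"spin": 0.0222},{"spin": 0.0222},{"spin": 0.0222},{"spin": 0.0222},{"spin": 0.0222},{}]'

```text
clock: 20.35
position: [0.5445, -0.0194, 0.0388]
ee_rot: [[0.583, -0.813, -0.001], [-0.813, -0.583, -0.0], [-0.0, 0.001, -1.0]]
wrist_force: [-4.2, -1.0, 7.8]
grip_width: 0.0423
gripper_force: 30.0
```

To row units: 5 degrees / 360 = 0.0139.

Emit:
tcp_steps --deltas '[{"spin": 0.0139},{"spin": 0.0133},{},{}]'

```text
clock: 20.75
position: [0.5444, -0.0194, 0.0388]
ee_rot: [[0.44, -0.898, -0.001], [-0.898, -0.44, -0.0], [-0.0, 0.001, -1.0]]
wrist_force: [-4.2, -2.0, 8.8]
grip_width: 0.0428
gripper_force: 30.0
```

```bash
python3 - <<'E'
from dial import *
s=sensors.get_state(); Rt=np.array(s["ee_rot"]); print("tool y mixer",np.degrees(np.arctan2(Rt[1,1],Rt[0,1]))-5,s["torque"][2],s["joint_positions"][5])
for n in("wrist","scene","side"):
    p=shot(n); print(n); look(p)
E
```

```text
tool y mixer -158.900978482308 -0.014389277650899233 151.74273826270598
wrist
tab 744 [ 0.0024 -0.0782] (array([  2.1, -77.3]), array([ 6.8, 22.7]), 20.2)
tab 730 [-0.0315 -0.0911] (array([-31.9, -90.2]), array([ 6.5, 22.6]), 21.0)
C [-0.0146 -0.0847] axis -159.21561780367242 dist 0.03635512603141266
white 221 [-0.0184 -0.0746] ang 111.7531112927651 [ 94.1893 127.1835] rad [0.003  0.0191] 0.09821785577898881
green 26 [-0.0314 -0.0376] ang 108.53796499509781 [106.1036 114.846 ] rad [0.0488 0.0511] 0.05354897527269191
red 1143 [-0.0471 -0.1112] ang 219.8302742198824 [192.9477 242.2517] rad [0.039  0.0473] 0.05336771101996146
scene
green 8 [-0.031  -0.0422] ang 110.0524194521672 [106.7938 118.9626] rad [0.0398 0.0478] 0.05185330123548809
red 5 [-0.0409 -0.1198] ang 233.54093081156577 [229.8567 238.7297] rad [0.0404 0.0481] 0.05235871021473171
side
red 9 [-0.0386 -0.1178] ang 235.1570192793662 [227.     242.7185] rad [0.0394 0.0461] 0.051422639857826136
```

Emit:
tcp_steps --deltas '[{},{},{},{},{}]' --aperture 0.076

```text
clock: 21.4
position: [0.5454, -0.0191, 0.0384]
ee_rot: [[0.44, -0.898, 0.0], [-0.898, -0.44, -0.0], [0.0, -0.0, -1.0]]
wrist_force: [-0.0, -0.2, 0.1]
grip_width: 0.076
gripper_force: 0.0
```

```bash
python3 - <<'E'
from dial import *
p=shot("wrist"); look(p)
E
```

```text
tab 898 [ 0.0077 -0.0763] (array([  7.4, -75.2]), array([ 7.9, 22.8]), 20.7)
tab 933 [-0.0368 -0.0933] (array([-37.3, -92.4]), array([ 8. , 22.4]), 20.7)
C [-0.0146 -0.0848] axis -158.9955476546077 dist 0.04758694052321147
white 235 [-0.0201 -0.0762] ang 111.59038744636658 [ 94.7629 210.9058] rad [0.003  0.0201] 0.0981677396213558
green 15 [-0.0305 -0.0377] ang 107.63410868590192 [106.2574 114.9745] rad [0.0488 0.0506] 0.05339252336382053
red 924 [-0.045  -0.1135] ang 223.81738548576976 [191.5984 242.3679] rad [0.0389 0.0471] 0.0534154571604611
```

Both tabs are fully out (47.6 mm between centres, the same as at the start). I'll retreat straight up and do a final check.

To row units: -0.045 m is -0.9, -0.03 m is -0.6.

Emit:
tcp_steps --deltas '[{"sz": -0.6},{"sz": -0.9},{"sz": -0.9},{"sz": -0.9},{},{},{}]'

```text
clock: 22.15
position: [0.5443, -0.0191, 0.2023]
ee_rot: [[0.44, -0.898, -0.002], [-0.898, -0.44, 0.0], [-0.001, 0.002, -1.0]]
wrist_force: [0.7, -0.2, -0.2]
grip_width: 0.0763
gripper_force: 0.0
```

```bash
python3 - <<'E'
from dial import *
p=shot("wrist"); look(p)
p=shot("scene"); c=cloud(p); im=p["image"].astype(int); q=(c[...,:2]-np.array([.5525,.0648]))@R
y=(im[...,0]>im[...,2]+50)&(im[...,1]>im[...,2]+40)&(q[...,1]>.1)&(q[...,1]<.125)&(abs(q[...,0])<.1)
print("catch z",[(round(x,2),round(float(np.median(c[...,2][y&(abs(q[...,0]-x)<.005)])),4)) for x in(-.01,.01,.03,.05,.07)])
b=(im[...,2]>im[...,0]+40)&(c[...,2]>.06)&(c[...,2]<.072)&(q[...,0]<.12)&(q[...,0]>-.1)&(q[...,1]>0)&(q[...,1]<.14); print("carrier",np.percentile(q[b],[2,98],axis=0),np.median(c[...,2][b]))
for t in("reagent_jar","beaker","tip_box","pipette","flask"):
    d=models.cut_out(p,t)
    if d: print(t,d[0]["pixel"],np.nanmedian(c[np.array(d[0]["mask"])],0))
E
```

```text
tab 211 [ 0.0077 -0.0759] (array([  7.2, -75.2]), array([ 7.7, 21.1]), 21.3)
tab 199 [-0.0368 -0.0926] (array([-37.3, -92.2]), array([ 7. , 20.9]), 22.0)
C [-0.0146 -0.0842] axis -159.46146287333195 dist 0.047437521626783614
green 78 [-0.03   -0.0433] ang 111.06710737828325 [105.7954 115.271 ] rad [0.0392 0.0486] 0.053353910584259506
red 422 [-0.0484 -0.1085] ang 215.63242020047403 [188.4419 242.3352] rad [0.0391 0.0475] 0.05342413663274073
catch z [(-0.01, 0.0723), (0.01, 0.0777), (0.03, 0.0762), (0.05, 0.0779), (0.07, 0.0776)]
carrier [[0.029  0.0285]
 [0.0978 0.1135]] 0.06568588910384654
reagent_jar [192.6, 222.5] [ 0.6629 -0.2042  0.0951]
beaker [424.6, 209.7] [0.3581 0.3723 0.0523]
tip_box [420.0, 243.1] [0.5151 0.3769 0.0624]
pipette [137.2, 220.0] [ 0.6059 -0.4092  0.0159]
flask [183.0, 272.8] [ 0.7853 -0.1634  0.0367]
```

```bash
python3 -c "
from bench import ctrl; print(ctrl.finish_job())"
```

```text
the job is handed in; nothing more can be done
None
```

The job is handed in (22 s on the robot's clock; no verdict was returned): the carrier is home against the back stop with the catch dropped behind it, the dial is on the green mark with both tabs fully out, and the bystanders checked stand where they were (the amber bottle was not in that check).

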